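# Look at a hidden target with the inspection mirror

## Robot

A 6-joint arm with a two-finger parallel gripper is mounted at the origin on the work surface. World frame = base frame: x ahead of the robot, y to its left, z up, the work surface at z = 0. Lengths are in mm, angles in rad, forces in N, time in s.
With the tool pointing down it reaches from about 300 to 875 mm from the base axis. Payload 6.4 kg.
Tool frame: the origin (TCP) lies on the centre line of the jaws, within the pads' length; the fingertips stand 17 mm ahead of it and the grasp point (between the pads) lies 2 mm behind it; z points along the fingers, y is the line along which they close (so a half turn about z gives the same grasp; the last joint's range is limited). The gripper opens to 85 mm and grips with 20 to 120 N. Pads are 22 mm wide; open, the fingers measure 114 mm over their backs; the gripper's body (76 mm by 85 mm) begins 54 mm behind the grasp point. The pads swing forward as they close: fully open they stand 13 mm farther back than shut.
Start: joints at [-1.415, 0.181, 1.607, -0, 1.354, -0.206], TCP at [203.543, -537.784, 248.288] pointing down, gripper open.
Joint ranges: [-2.99, 2.99], [-0.89, 2.07], [0.3, 2.58], [-1.14, 4.28], [0, 2.63], [-3.12, 3.12]. Speed limits (rad/s): [2.57, 2.57, 3.01, 3.14, 3.14, 3.14].

## Interface

Orientations are given as a rotation vector (axis times angle).
In Python, from rig import * gives the robot as it stands.
- The arm moves only by the shell command python3 -m pendant 'ROWS' [OPENING]. ROWS is JSON, a list of rows, each an object of numbers: "tx", "ty", "tz": the shift along the tool's x, y, z normalised to -1 to 1, where 1 is 0.15 m; "turn": the turn about the tool's z normalised to -1 to 1, where 1 is 180 degrees. A call has 1 to 20 rows; each row is the pose to reach, as a shift and turn from the pose commanded when the call began, along the tool's axes at that moment, turning the shorter way round; what a row does not reach only later rows make up. A row lasts 1/10 s, in which the tool goes at most 50 mm and 8.59 degrees, less where a joint would pass 70% of its speed; a pose out of reach is approached as far as the arm can. A call with a number of a shift or a turn outside -1 to 1 is refused whole. A call with a gripper value outside its range is refused whole. OPENING is the opening in per cent of the stroke, from 0 (shut) to 100 (fully open), set as the call begins (- or left out, the last holds). The fingers move at their own pace and stop on an object; the grip force is fixed at half the most. Time passes only in rows, so rows that repeat a pose let the fingers close. It gives the time, the measured TCP pose, the force, the opening and the grip force at its end, in the units of the state.
- sense(): the state, without advancing time (a new reading comes with each control period).
- grab_frame(name): name is "side" or "top" or "wrist"; returns the picture (384x512x3 uint8, red, green, blue); there is no depth.
- get_calibration(name): a dict with "fov_y" (degrees; the focal length in pixels is half the picture's height over the tangent of half this angle, whatever the lens; pixels are square), "cx", "cy" (the principal point, pixels), "xyz" and "rotation" of the camera in the world; the wrist camera has in their place "hand_eye" (4x4, takes a point from camera to tool coordinates, whose origin is the TCP and whose axes are the flange's). Camera axes: x right, y down, z forward; pixel columns grow to the right and rows downward; lengths in mm; the calibration is good to about 2 mm. A picture is of the moment at which its call begins: read the wrist's pose just before it. get_calibration takes no time and is no camera call.
- close_job(): hands the job in; it is judged then, once.
Trained networks look in the newest picture that a camera, given by its name, has taken for a name from the list of things; names that differ only in an ending like _2 or _b are one class to them, and where a whole thing is asked for, a point or a joint stands for the part that bears it (a point fixed in the world has none). Each returns a list of dicts, best first, with "confidence" (0 to 1); they miss things now and then, are a little off and sometimes report something else, mostly with a low value. They report only what shows in the picture. A call takes as long as a camera call. They do not tell look-alikes from the thing itself.
- trace(camera, query): "pixels" (384x512 bool, what is visible of it) and "extent" ([left, top, width, height] in pixels, round what is visible of it).
The state is a dict: "time_s": time; "joint_pos": joint angles; "joint_vel": joint speeds; "joint_efforts": joint torques, N m; "tool_pos": TCP position; "tool_rot": TCP orientation; "contact_force": force on the tool from outside, world axes, zero at the start; "wrist_torque": the same for the moment, N m; "gripper_width": finger opening in mm; "grip_force": force on a finger pad.
Only numpy, scipy, OpenCV 4.12 (cv2) and the standard library are available. Lean on these libraries where they do the work, as an engineer would, in place of code of your own. Each camera call takes 0.05 s, during which the arm holds its last target. There are 200 camera calls.

## Task

Slide the shutter of the test unit fully open, then turn the sprung mirror of the inspection rig (the fin on top is its grip) until the rig's camera sees the round target, uncovered by the shutter, in the middle of its view by way of the mirror. Finish still holding the mirror steady at that angle, because it springs back when let go, and leave the other things on the bench where they are.

Things in the scene. Friction and masses are not known exactly. Their poses are not given: they have to be found in the camera images.
- rig: inspection rig, fixed to the bench: dark flat base 270 x 90 x 14 mm with an upright mirror on a spindle at one end and a small black camera (cylinder 46 mm thick, on a pillar) at the other. Origin on the bench under the spindle axis; x from the spindle to the camera, z up. The camera looks level along -x at the mirror's axis; it ends at x = 213 mm, its top is 133 mm above the bench.
- camera_lens (a point): centre of the camera's lens, 110 mm above the bench, 146 mm from the spindle axis. The camera sees the target in the middle of its view when the mirror's normal halves the level angle, seen from the spindle axis, between lens and target.
- mirror: upright mirror plate 74 mm wide, 70 to 148 mm above the bench, on the rig's spindle. Origin on the bench under the spindle axis; x is its normal, on the reflecting side (face within 1 mm of the axis). A weak spring (0.03 N m per rad) brings it back to facing the camera squarely, x along the rig's x. From there it turns up to 1.4 rad anticlockwise from above, to the rig's +y side, where the unit stands.
- mirror_fin (a point): centre of the flat aluminium fin on top of the mirror, on the spindle axis, 175 mm above the bench. The fin is 12 mm thick (along the mirror's normal), 36 mm wide (in the mirror's plane) and reaches from 147 to 195 mm above the bench; it turns with the mirror.
- sight: needle under the mirror, geared to turn twice as far as the mirror, so that it always points along the camera's reflected line of sight. Brass disc 56 mm across with a steel needle 5 mm wide whose tip is 76 mm from the axis, 50 mm above the bench. Origin on the spindle axis 110 mm above the bench, x along the needle, z up. The target is in mid view when it lies above the needle's line.
- unit: grey test unit, fixed to the bench, 150 (x) x 90 (y) x 150 (z) mm; origin on the bench under its centre. Its -y face looks roughly at the mirror and has a notch, open at the front and the top, 44 mm wide, 20 mm deep, from 75 mm above the bench to the top, its middle at x = +45 mm.
- target (a point): centre of the front of the round target in the unit's notch: a white disc 26 mm across with a black ring, 110 mm above the bench, facing the unit's -y, at x = +45, y = -35 mm of the unit. Right below the shutter's tab while the shutter is shut.
- shutter (a joint): travel of the steel shutter that covers the notch, in m: 0 shut, 0.052 fully open at its stop. It slides along the unit's -x, needs about 1.5 N and stays where it is left.
- shutter_tab (a point): centre of the black tab that stands on the shutter, 176 mm above the bench; the tab is 12 mm along the sliding direction, 20 mm across, and reaches from 156 to 196 mm above the bench. It moves with the shutter. The top of the shutter below it is 156 mm above the bench.
- meter_mid (a point): centre of the orange hand-held multimeter lying flat on the bench, 170 x 80 x 42 mm; bystander
- battery_mid (a point): centre of the black upright battery, 45 x 70 x 106 mm; bystander
- carton_mid (a point): centre of the small cardboard carton, 80 x 110 x 60 mm; bystander
- mouse_mid (a point): centre of the black computer mouse, 100 x 60 x 30 mm; bystander
Things that resemble listed ones, but are neither listed nor needed, are in the scene too. What is shaped like the unit but red is not meant.

How it is judged:
By the outcome, as a careful person would: the job done as asked, in the order asked, and still so for the second after the job is handed in, while the arm keeps its last pose, push and grip.
It also fails if it takes over 42 s, if anything falls off the work surface, if the arm or the gripper's body presses on something with over 40 N, if the wrist force passes 120 N, or if a joint passes its speed limit or range.

## Working session

There is one attempt and no reset: what is moved stays moved. The work goes in short steps, Python scripts to look and compute and a shell command to move; the robot and the scene stay as the last step left them, time stands still between calls to the robot, and variables do not carry over. Pictures are saved under pics/ and viewed, at most 10 in all, crops included, and the job is handed in when it is done.

```bash
mkdir -p pics; python3 - <<'E'
from rig import *
import cv2,numpy as np
s=sense();print(s['tool_pos'],s['tool_rot'],s['gripper_width'])
a=grab_frame("side");b=grab_frame("top")
cv2.imwrite("pics/a.png",cv2.resize(np.vstack([a,b])[:,:,::-1],None,fx=1,fy=.78) if 0 else a[:,:,::-1])
cv2.imwrite("pics/a2.png",cv2.resize(a[:,:,::-1],(800,600)));cv2.imwrite("pics/b2.png",cv2.resize(b[:,:,::-1],(800,600)))
for n in("side","top","wrist"):
  c=get_calibration(n);print(n,c)
for cam in("side","top"):
  for q in("unit","rig","mirror_fin","shutter_tab","mirror","sight","target","shutter"):
    print(cam,q,[(round(d['confidence'],2),[int(v) for v in d['extent']],np.argwhere(d['pixels']).mean(0)[::-1].round(1)) for d in trace(cam,q)])
E
```

```text
[ 203.46208928 -537.2380172   247.38716739] [-3.08860786e+00 -5.64892120e-01 -1.01179555e-04] 85.35724433855006
side {'fov_y': 45.11989639444866, 'cx': 252.79642079739438, 'cy': 194.05577135735643, 'xyz': array([ -55.34469874, 1079.5656471 , 1124.24177424]), 'rotation': array([-0.67755287,  2.54552562, -1.22603833])}
top {'fov_y': 54.05240573001041, 'cx': 250.8897998245418, 'cy': 189.07530139994043, 'xyz': array([ 400.78252586,   26.78080557, 1217.32197256]), 'rotation': array([-2.16480941,  2.12728064, -0.14662214])}
wrist {'fov_y': 67.32471103272366, 'cx': 253.04361192828674, 'cy': 190.45076537041805, 'hand_eye': array([[-3.85018262e-04, -9.56239753e-01, -2.92583981e-01,
         7.42949185e+01],
       [ 9.99999919e-01, -4.01539113e-04, -3.59065555e-06,
         5.83993973e-01],
       [-1.14050385e-04, -2.92583959e-01,  9.56239831e-01,
        -1.25602463e+02],
       [ 0.00000000e+00,  0.00000000e+00,  0.00000000e+00,
         1.00000000e+00]])}
side unit [(0.79, [221, 192, 48, 62], array([243.3, 224.1])), (0.73, [282, 175, 47, 65], array([303.1, 211.9]))]
side rig [(0.81, [206,
[... 795 characters left out ...]
]
top rig [(0.88, [269, 106, 40, 92], array([288.2, 154.1])), (0.24, [102, 125, 43, 46], array([121.9, 148.6]))]
top mirror_fin [(0.8, [283, 167, 26, 13], array([295.7, 176. ]))]
top shutter_tab [(0.72, [225, 154, 13, 25], array([233.3, 167.2])), (0.47, [278, 210, 18, 22], array([290.3, 220.9]))]
top mirror [(0.56, [282, 171, 25, 11], array([296.6, 176.1]))]
top sight [(0.64, [286, 156, 13, 31], array([292.5, 178.6]))]
top target [(0.92, [261, 210, 43, 58], array([281.4, 239.4])), (0.88, [203, 156, 47, 62], array([228.7, 187.8])), (0.25, [282, 168, 24, 12], array([296.2, 176. ]))]
top shutter [(0.72, [224, 161, 16, 16], array([233., 167.])), (0.66, [284, 211, 16, 19], array([290.8, 221.5]))]
```

View pics/a2.png

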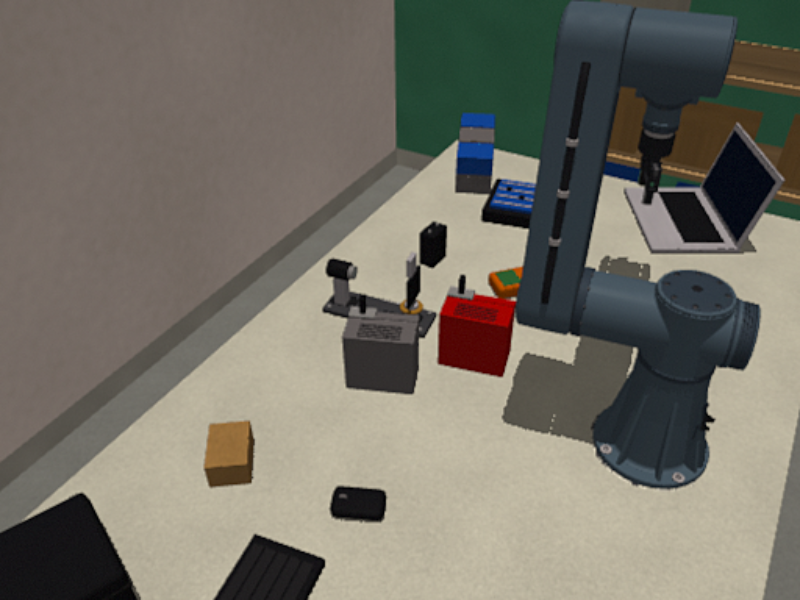

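View pics/b2.png

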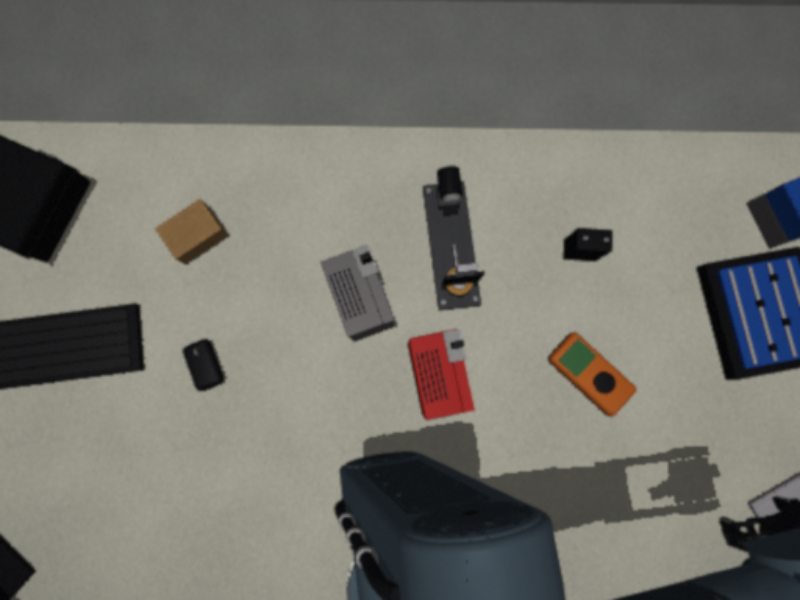

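Candidates in the top picture (384x512 pixels):
- **Unit:** the grey box at (229,188) against the red one at (282,239). The description rules out red, so I take the grey one.
- **Shutter tab:** (233,166) on grey against (290,221) on red. I take (233,166).
- **Rig:** only one, at (288,154), with its fin at (296,176).

The side view shows the same: grey at (243,224), red at (303,212).

```bash
cat > h.py <<'E'
from rig import *
import cv2,numpy as np
from scipy.spatial.transform import Rotation as R
def cam(n,s=None):
    c=get_calibration(n);f=192/np.tan(np.radians(c['fov_y']/2))
    if n=="wrist":
        s=s or sense();T=R.from_rotvec(s['tool_rot']).as_matrix();H=c['hand_eye']
        Rm=T@H[:3,:3];p=np.array(s['tool_pos'])+T@H[:3,3]
    else: Rm=R.from_rotvec(c['rotation']).as_matrix();p=c['xyz']
    return f,c['cx'],c['cy'],Rm,p
def ray(C,uv,z):
    f,cx,cy,Rm,p=C;d=Rm@np.array([(uv[0]-cx)/f,(uv[1]-cy)/f,1]);return p+d*(z-p[2])/d[2]
def proj(C,X):
    f,cx,cy,Rm,p=C;q=(np.atleast_2d(X)-p)@Rm;return np.c_[f*q[:,0]/q[:,2]+cx,f*q[:,1]/q[:,2]+cy]
E
python3 - <<'E'
from h import *
C=cam("top")
b=grab_frame("top")
cv2.imwrite("pics/c.png",cv2.resize(b[95:275,190:320,::-1],None,fx=4.4,fy=3.3*4/3/1,interpolation=cv2.INTER_CUBIC)[:600])
for n,uv,z in(("tab",(233.2,166),180),("fin",(296,176),175),("rigbase far L",(272,118),14),("far R",(297,118),14),("near L",(281.5,197),14),("near R",(307,195),14),("camera",(288,118),120),("unit top c",(228,187),150),("uTL",(205.5,168),150),("uTR",(234,157),150),("uBR",(252,207),150),("uBL",(224,216.5),150)):
  print(n,ray(C,uv,z).round(1))
s=sense();T=R.from_rotvec(s['tool_rot']).as_matrix();print(T.round(3))
E
```

```text
tab [612.6  83.7 180. ]
fin [588.  -93.1 175. ]
rigbase far L [810.9 -31.9  14. ]
far R [ 812.3 -114.8   14. ]
near L [547.5 -65.1  14. ]
near R [ 555.4 -147.1   14. ]
camera [775.6 -75.1 120. ]
unit top c [557.2  98.8 150. ]
uTL [611.5 165.3 150. ]
uTR [645.4  83.7 150. ]
uBR [500.8  29.  150. ]
uBL [472.4 107.9 150. ]
[[ 0.935  0.354  0.   ]
 [ 0.354 -0.935 -0.   ]
 [ 0.     0.    -1.   ]]
```

View pics/c.png

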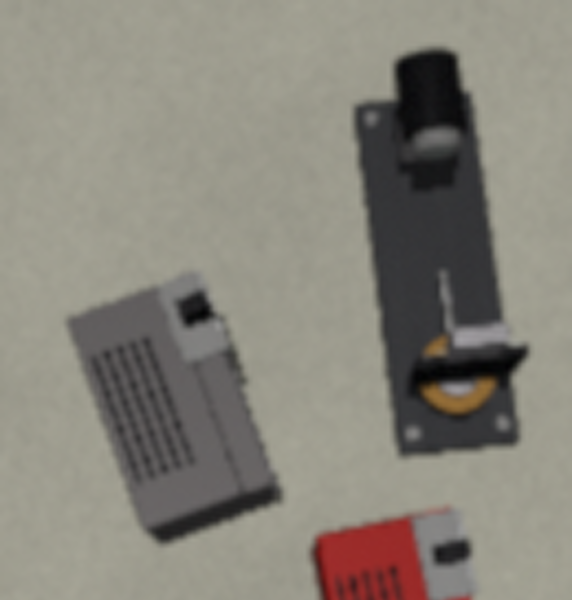

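```bash
for i in 1; do
python3 -m pendant '[{"tx":0.95,"ty":-0.61,"tz":-0.4},{"tx":0.95,"ty":-0.61,"tz":-0.4},{"tx":0.95,"ty":-0.61,"tz":-0.4},{"tx":0.95,"ty":-0.61,"tz":-0.4}]' 0
python3 -m pendant '[{"tx":0.95,"ty":-0.61,"tz":-0.15},{"tx":0.95,"ty":-0.61,"tz":-0.15},{"tx":0.95,"ty":-0.61,"tz":-0.15},{"tx":0.95,"ty":-0.61,"tz":-0.15}]'
python3 -m pendant '[{"tx":0.95,"ty":-0.61},{"tx":0.95,"ty":-0.61},{"tx":0.95,"ty":-0.61},{"tx":0.95,"ty":-0.61}]'
python3 -m pendant '[{"tx":0.95,"ty":-0.61},{"tx":0.95,"ty":-0.61},{"tx":0.95,"ty":-0.61},{"tx":0.95,"ty":-0.61},{"tx":0.95,"ty":-0.61},{"tx":0.95,"ty":-0.61}]'
done
python3 - <<'E'
from h import *
s=sense();print(s['time_s'],s['tool_pos'],s['tool_rot'])
a=grab_frame("wrist");C=cam("wrist",s);np.savez("v1.npz",pos=s['tool_pos'],rot=s['tool_rot'],img=a)
cv2.imwrite("pics/d.png",cv2.resize(a[:,:,::-1],(800,600),interpolation=cv2.INTER_CUBIC))
for q in("unit","rig","mirror_fin","shutter_tab","sight"):
    for d in trace("wrist",q): print(q,round(d['confidence'],2),[int(v) for v in d['extent']],np.argwhere(d['pixels']).mean(0)[::-1].round(1))
yr=np.radians(7.2);yu=np.radians(21.5)
print("fin",proj(C,[588,-93,195]),"tab",proj(C,[612.5,82,196]))
E
```

```text
0.95 [ 203.56621702 -537.79571952  248.32966635] [3.09023745e+00 5.65231972e-01 2.99761332e-05]
unit 0.29 [175, 0, 32, 9] [188.7   3.7]
sight 0.27 [172, 1, 32, 8] [188.5   3.8]
fin [[-1694.43855528 -3108.97631506]] tab [[-7719.57533011 -9989.14720356]]validation failed for argument at $[0]...
validation failed for argument at $[0]...
validation failed for argument at $[0]...
validation failed for argument at $[0]...
```

View pics/d.png

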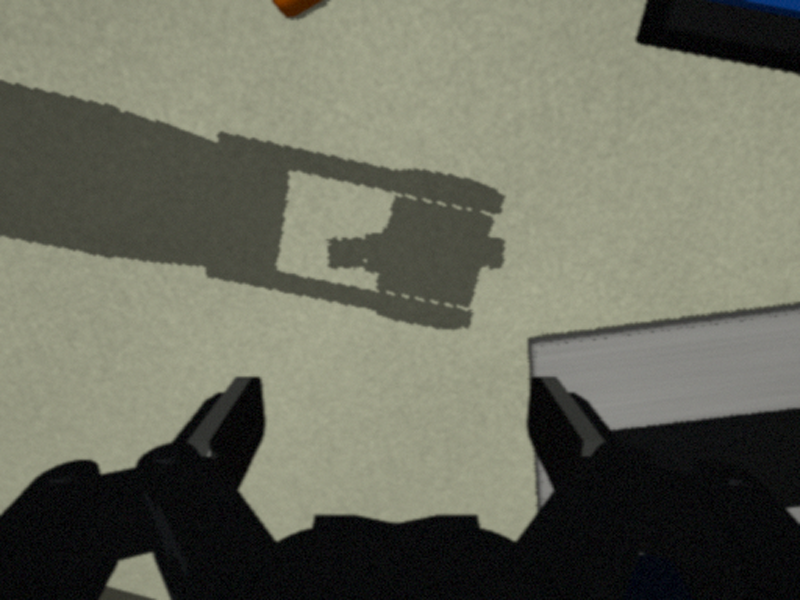

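The move was refused because its rows lacked the turn key, so this picture only shows bare bench at the start pose. I'll resend with every key.

```bash

python3 -m pendant '[{"tx":0.95,"ty":-0.61,"tz":-0.4,"turn":0},{"tx":0.95,"ty":-0.61,"tz":-0.4,"turn":0},{"tx":0.95,"ty":-0.61,"tz":-0.4,"turn":0},{"tx":0.95,"ty":-0.61,"tz":-0.4,"turn":0}]' 0 &&
python3 -m pendant '[{"tx":0.95,"ty":-0.61,"tz":-0.15,"turn":0},{"tx":0.95,"ty":-0.61,"tz":-0.15,"turn":0},{"tx":0.95,"ty":-0.61,"tz":-0.15,"turn":0},{"tx":0.95,"ty":-0.61,"tz":-0.15,"turn":0}]' &&
python3 -m pendant '[{"tx":0.95,"ty":-0.61,"tz":0,"turn":0},{"tx":0.95,"ty":-0.61,"tz":0,"turn":0},{"tx":0.95,"ty":-0.61,"tz":0,"turn":0},{"tx":0.95,"ty":-0.61,"tz":0,"turn":0}]' &&
python3 -m pendant '[{"tx":0.95,"ty":-0.61,"tz":0,"turn":0},{"tx":0.95,"ty":-0.61,"tz":0,"turn":0},{"tx":0.95,"ty":-0.61,"tz":0,"turn":0},{"tx":0.95,"ty":-0.61,"tz":0,"turn":0},{"tx":0.95,"ty":-0.61,"tz":0,"turn":0},{"tx":0.95,"ty":-0.61,"tz":0,"turn":0}]' &&
python3 - <<'E'
from h import *
s=sense();print(s['time_s'],s['tool_pos'],s['tool_rot'])
a=grab_frame("wrist");C=cam("wrist",s);np.savez("v1.npz",pos=s['tool_pos'],rot=s['tool_rot'],img=a)
cv2.imwrite("pics/e.png",cv2.resize(a[:,:,::-1],(800,600),interpolation=cv2.INTER_CUBIC))
for q in("unit","rig","mirror_fin","shutter_tab","sight"):
    for d in trace("wrist",q): print(q,round(d['confidence'],2),[int(v) for v in d['extent']],np.argwhere(d['pixels']).mean(0)[::-1].round(1))
print("fin",proj(C,[588,-93,195]),"tab",proj(C,[612.5,82,196]))
E
```

```text
time_s: 1.65
tool_pos: [306.0, -399.7, 309.8]
tool_rot: [3.089, 0.567, 0.002]
contact_force: [0.1, -0.5, 0.3]
gripper_width: 28.4
grip_force: 0.0
time_s: 2.05
tool_pos: [407.2, -262.7, 331.9]
tool_rot: [3.089, 0.57, 0.003]
contact_force: [-0.3, -1.3, 0.2]
gripper_width: 0.5
grip_force: 0.0
time_s: 2.45
tool_pos: [507.9, -126.2, 331.0]
tool_rot: [-3.089, -0.57, -0.002]
contact_force: [-0.0, -0.8, 0.2]
gripper_width: -0.0
grip_force: 0.0
time_s: 3.05
tool_pos: [606.9, 6.4, 330.5]
tool_rot: [3.09, 0.567, -0.001]
contact_force: [0.6, -0.4, -0.0]
gripper_width: 0.1
grip_force: 0.0
3.05 [606.90516104   6.38054947 330.45583514] [ 3.08984574e+00  5.66791903e-01 -1.40158683e-03]
unit 0.93 [112, 101, 106, 144] [167.  171.5]
unit 0.9 [217, 223, 73, 110] [253.4 265.6]
rig 0.87 [278, 4, 132, 231] [340.4 112. ]
mirror_fin 0.79 [294, 180, 73, 54] [332.9 208.6]
shutter_tab 0.71 [303, 134, 36, 56] [322.  170.7]
shutter_tab 0.69 [165, 110, 48, 55] [190.2 137.2]
shutter_tab 0.42 [287, 250, 3, 16] [286.9 259.3]
sight 0.82 [300, 134, 36, 56] [321.1 173.9]
fin [[339.10121694 235.80113352]] tab [[176.47185082 150.90941892]]
```

View pics/e.png

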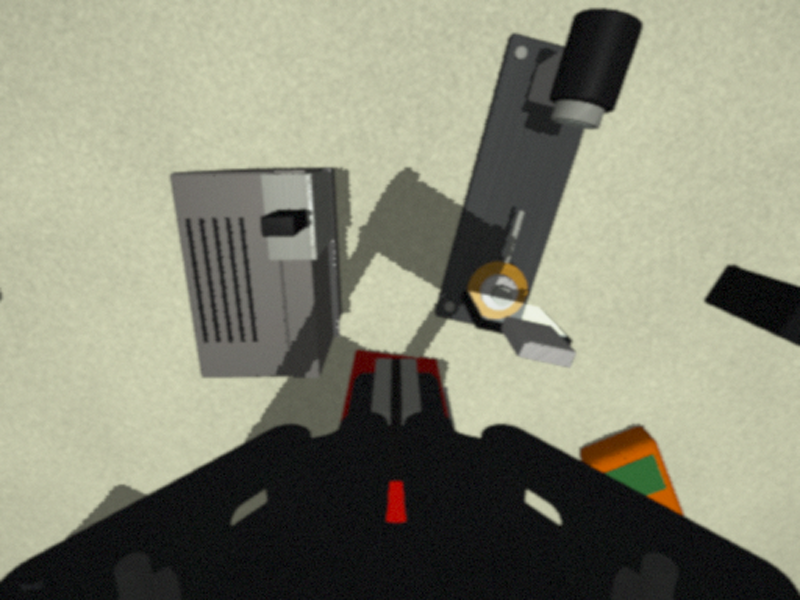

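The wrist view (800x600) shows the grey unit at (255,270), its tab at (280,222), the rig's disc at (498,291), the fin at (545,345) and the rig camera at (600,60). The red unit is partly hidden behind the gripper at (395,390). Next I fit the poses and overlay them.

```bash
cat > fit.py <<'E'
from h import *
from scipy.optimize import least_squares
def RZ(p,X):
    X=np.array(X,float);c,s=np.cos(p[2]),np.sin(p[2]);return np.c_[p[0]+c*X[:,0]-s*X[:,1],p[1]+s*X[:,0]+c*X[:,1],X[:,2]]
E
cat > f1.py <<'E'
from fit import *
d=np.load("v1.npz");C=cam("wrist",dict(tool_pos=d['pos'],tool_rot=d['rot']));k=1.5625
U=[(75,45,150),(-75,45,150),(-75,-45,150)];u=np.array([(172,174),(204,377),(320,376)])/k
G=[(0,0,50),(0,0,195)]
def sol(X,u,p0): 
    r=least_squares(lambda p:(proj(C,RZ(p,X))-u).ravel(),p0,x_scale=(100,100,1));print(r.x.round(3),np.degrees(r.x[2]).round(2),r.fun.round(1));return r.x
pu=sol(U,u,[557,97,.375])
# rig: disc centre z~47, base left edge corners (far/near): x 228?,-42?
X=[(0,0,47)];
far=ray(C,np.array((512,35))/k,14);near=ray(C,np.array((437,316))/k,14);disc=ray(C,np.array((498,291))/k,48)
e=far-near;yr=np.arctan2(e[1],e[0]);print("base",np.hypot(*e[:2]),np.degrees(yr),"disc",disc)
pr=[disc[0],disc[1],yr]
img=cv2.resize(d['img'][:,:,::-1],None,fx=2.6,fy=2.6,interpolation=cv2.INTER_CUBIC)
def draw(p,X,col):
    q=(proj(C,RZ(p,X))+.5)*2.6-.5;cv2.polylines(img,[q.round().astype(int)],True,col,1)
b=lambda x0,x1,y0,y1,z:[(x0,y0,z),(x1,y0,z),(x1,y1,z),(x0,y1,z)]
draw(pu,b(-75,75,-45,45,150),(0,255,0));draw(pu,b(-75,75,-45,45,0),(0,255,0))
draw(pu,b(39,51,-55,-35,196),(0,0,255));draw(pu,b(23,67,-45,-25,150),(255,255,0))
draw(pr,b(-6,6,-18,18,195),(0,0,255));draw(pr,b(-42,228,-45,45,14),(0,255,0))
a=np.linspace(0,6.28,30);draw(pr,np.c_[28*np.cos(a),28*np.sin(a),a*0+48],(255,255,0))
draw(pr,np.c_[a*0+146,23*np.cos(a),110+23*np.sin(a)],(0,255,255))
cv2.imwrite("pics/f.png",img[0:600,250:1050])
E
python3 f1.py
```

```text
[5.64035e+02 9.73150e+01 3.74000e-01] 21.43 [-0.5 -1.4 -0.9  1.1  1.4  0.9]
base 265.6288174204271 8.095417326939593 disc [ 599.97882314 -100.41607704   48.        ]
```

View pics/f.png

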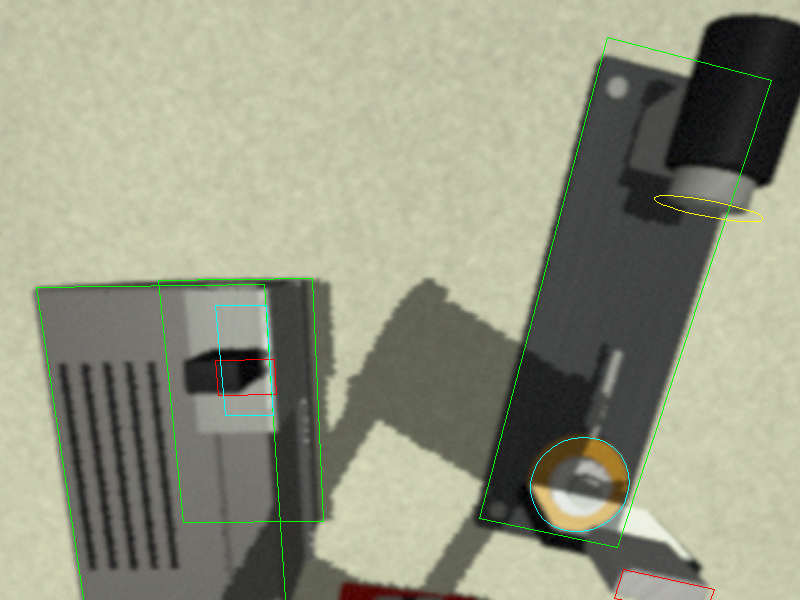

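The overlay fits the unit and rig within about 5 mm. The tab's y centre is at about -35 mm in the unit's frame. Next I go behind the tab (on its +x side) with the fingers shut and check closely before descending.

```bash

python3 -m pendant '[{"tx":0.45,"ty":-0.44,"tz":0.2,"turn":0},{"tx":0.45,"ty":-0.44,"tz":0.2,"turn":0},{"tx":0.45,"ty":-0.44,"tz":0.75,"turn":0},{"tx":0.45,"ty":-0.44,"tz":0.75,"turn":0},{"tx":0.45,"ty":-0.44,"tz":0.75,"turn":0},{"tx":0.45,"ty":-0.44,"tz":0.75,"turn":0}]' &&
python3 - <<'E'
from h import *
s=sense();print(s['time_s'],s['tool_pos'],s['tool_rot'])
a=grab_frame("wrist");C=cam("wrist",s);np.savez("v2.npz",pos=s['tool_pos'],rot=s['tool_rot'],img=a)
T=R.from_rotvec(s['tool_rot']).as_matrix();p=np.array(s['tool_pos'])
print("tip",proj(C,p+T@[0,0,17]),"tip edges at x-11",proj(C,p+T@[-11,0,17]),proj(C,p+T@[11,0,17]))
cv2.imwrite("pics/g.png",cv2.resize(a[:,:,::-1],(800,600),interpolation=cv2.INTER_CUBIC))
for q in("shutter_tab",):
    for d in trace("wrist",q): print(q,round(d['confidence'],2),[int(v) for v in d['extent']],np.argwhere(d['pixels']).mean(0)[::-1].round(1))
E
```

```text
time_s: 3.95
tool_pos: [646.9, 91.3, 218.8]
tool_rot: [-3.09, -0.564, 0.001]
contact_force: [0.4, -0.2, 0.6]
gripper_width: -0.0
grip_force: 0.0
3.95 [646.89142451  91.33117328 218.83775253] [-3.09044680e+00 -5.64058164e-01  7.24786572e-04]
tip [[252.00021296 243.92028605]] tip edges at x-11 [[252.02854862 261.65217677]] [[251.97069966 225.45145234]]
shutter_tab 0.69 [221, 183, 47, 61] [246.2 220.1]
```

View pics/g.png

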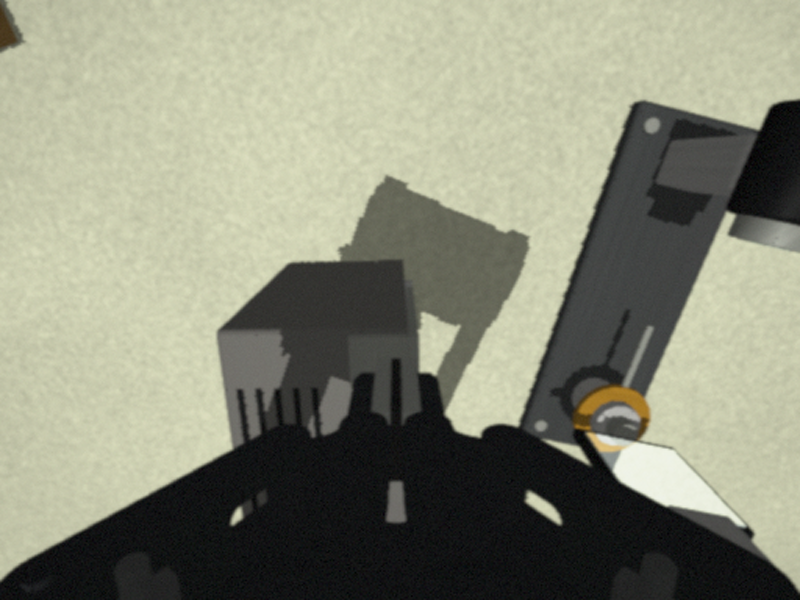

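```bash

python3 -m pendant '[{"tx":0,"ty":0,"tz":0.12,"turn":0},{"tx":0,"ty":0,"tz":0.24,"turn":0},{"tx":0,"ty":0,"tz":0.24,"turn":0},{"tx":0,"ty":0,"tz":0.24,"turn":0}]' &&
python3 -m pendant '[{"tx":-0.04,"ty":0,"tz":0,"turn":0},{"tx":-0.08,"ty":0,"tz":0,"turn":0},{"tx":-0.12,"ty":0,"tz":0,"turn":0},{"tx":-0.16,"ty":0,"tz":0,"turn":0},{"tx":-0.2,"ty":0,"tz":0,"turn":0},{"tx":-0.24,"ty":0,"tz":0,"turn":0},{"tx":-0.28,"ty":0,"tz":0,"turn":0},{"tx":-0.32,"ty":0,"tz":0,"turn":0},{"tx":-0.36,"ty":0,"tz":0,"turn":0},{"tx":-0.36,"ty":0,"tz":0,"turn":0},{"tx":-0.36,"ty":0,"tz":0,"turn":0}]'
python3 - <<'E'
from f1 import *
C2=np.load("v2.npz");C2=cam("wrist",dict(tool_pos=C2['pos'],tool_rot=C2['rot']))
a=ray(C2,np.array((219,331))/k,150);c=ray(C2,np.array((415,332))/k,150);print(a,c,np.degrees(np.arctan2(*(a-c)[1::-1]))-90)
print("pred",RZ(pu,[(75,45,150),(75,-45,150)]))
print("disc",ray(C2,np.array((612,418))/k,48), "base corners",ray(C2,np.array((638,102))/k,14),ray(C2,np.array((523,426))/k,14))
E
```

```text
time_s: 4.45
tool_pos: [647.8, 91.6, 184.5]
tool_rot: [3.09, 0.564, 0.004]
contact_force: [0.4, -0.3, 0.3]
gripper_width: 0.2
grip_force: 0.0
time_s: 5.55
tool_pos: [595.8, 72.8, 181.9]
tool_rot: [-3.09, -0.565, 0.002]
contact_force: [0.6, -0.9, 0.2]
gripper_width: -0.1
grip_force: 0.0
[5.64034e+02 9.73160e+01 3.74000e-01] 21.43 [-0.5 -1.4 -0.9  1.1  1.4  0.9]
base 265.62895939575884 8.095366188521343 disc [ 599.97765699 -100.41551635   48.        ]
[617.05608377 166.54341765 150.        ] [648.54576309  81.65914971 150.        ] 20.353439255519078
pred [[617.40149596 166.61190708 150.        ]
 [650.29140838  82.83688896 150.        ]]
disc [ 600.63642794 -100.25204814   48.        ] base corners [809.46831468 -23.50194766  14.        ] [554.13822651 -58.8963515   14.        ]
```

```bash

python3 -m pendant '[{"tx":-0.03,"ty":0,"tz":0,"turn":0},{"tx":-0.06,"ty":0,"tz":0,"turn":0},{"tx":-0.07,"ty":0,"tz":0,"turn":0},{"tx":-0.07,"ty":0,"tz":0,"turn":0}]' &&
python3 - <<'E'
from h import *
for cam_ in ("side","top"):
    a=grab_frame(cam_)
    for d in trace(cam_,"shutter_tab"): print(cam_,round(d['confidence'],2),[int(v) for v in d['extent']],np.argwhere(d['pixels']).mean(0)[::-1].round(1))
b=cv2.resize(a[140:240,180:300,::-1],(720,600),interpolation=cv2.INTER_CUBIC);cv2.imwrite("pics/i.png",b)
E
```

```text
time_s: 5.95
tool_pos: [586.6, 69.1, 182.2]
tool_rot: [-3.09, -0.565, -0.001]
contact_force: [3.1, 0.9, -2.8]
gripper_width: -0.2
grip_force: 1.7
side 0.41 [289, 176, 11, 15] [294.4 185.6]
top 0.79 [284, 210, 12, 23] [290.2 221.1]
top 0.53 [236, 180, 12, 12] [241.1 187.7]
```

```bash

python3 -m pendant '[{"tx":-0.01,"ty":0,"tz":0,"turn":0},{"tx":-0.02,"ty":0,"tz":0,"turn":0},{"tx":-0.02,"ty":0,"tz":0,"turn":0}]'
```

```text
time_s: 6.45
tool_pos: [586.3, 69.0, 182.4]
tool_rot: [-3.089, -0.565, -0.011]
contact_force: [15.6, 5.9, -11.5]
gripper_width: -0.2
grip_force: 8.0
```

The arm stalled after 65 mm of travel, which is the 13 mm gap plus 52 mm, and the force rose: the shutter is at its stop. I back off and rise.

```bash

python3 -m pendant '[{"tx":0.1,"ty":0,"tz":0,"turn":0},{"tx":0.1,"ty":0,"tz":-0.2,"turn":0},{"tx":0.1,"ty":0,"tz":-0.45,"turn":0},{"tx":0.1,"ty":0.3,"tz":-0.45,"turn":0},{"tx":0.1,"ty":0.3,"tz":-0.45,"turn":0},{"tx":0.1,"ty":0.3,"tz":-0.45,"turn":0},{"tx":0.1,"ty":0.3,"tz":-0.45,"turn":0}]' &&
python3 - <<'E'
from h import *
s=sense();a=grab_frame("wrist");C=cam("wrist",s);np.savez("v3.npz",pos=s['tool_pos'],rot=s['tool_rot'],img=a)
T=R.from_rotvec(s['tool_rot']).as_matrix();print(s['joint_pos'],(T.T@(np.array([600.3,-100.3,245])-s['tool_pos'])/150).round(3),np.degrees(np.arctan2(T[1,0],T[0,0])))
a=grab_frame("top")
for d in trace("top","shutter_tab"): print(round(d['confidence'],2),[int(v) for v in d['extent']])
E
```

```text
time_s: 7.15
tool_pos: [612.8, 31.6, 249.0]
tool_rot: [-3.09, -0.565, 0.003]
contact_force: [0.6, 0.5, -0.8]
gripper_width: 0.3
grip_force: 0.0
[-1.41753919e-01  2.66348143e-01  1.50280940e+00  6.74806725e-05
  1.37463002e+00  1.06731304e+00] [-0.389  0.793  0.027] 20.724869005641466
0.76 [234, 174, 13, 18]
0.47 [281, 208, 17, 25]
0.42 [278, 108, 30, 90]
0.42 [116, 218, 27, 30]
0.2 [278, 169, 28, 14]
```

```bash

python3 -m pendant '[{"tx":-0.39,"ty":0.79,"tz":0,"turn":-0.43},{"tx":-0.39,"ty":0.79,"tz":0,"turn":-0.43},{"tx":-0.39,"ty":0.79,"tz":0,"turn":-0.43},{"tx":-0.39,"ty":0.79,"tz":0,"turn":-0.43},{"tx":-0.39,"ty":0.79,"tz":0,"turn":-0.43},{"tx":-0.39,"ty":0.79,"tz":0,"turn":-0.43},{"tx":-0.39,"ty":0.79,"tz":0,"turn":-0.43},{"tx":-0.39,"ty":0.79,"tz":0,"turn":-0.43},{"tx":-0.39,"ty":0.79,"tz":0,"turn":-0.43},{"tx":-0.39,"ty":0.79,"tz":0,"turn":-0.43},{"tx":-0.39,"ty":0.79,"tz":0,"turn":-0.43}]' 100 &&
python3 - <<'E'
from h import *
s=sense();a=grab_frame("wrist");C=cam("wrist",s);np.savez("v4.npz",pos=s['tool_pos'],rot=s['tool_rot'],img=a)
T=R.from_rotvec(s['tool_rot']).as_matrix();print(s['tool_pos'],np.degrees(np.arctan2(T[1,0],T[0,0])))
p=np.array(s['tool_pos'])
for d in trace("wrist","mirror_fin"): print(round(d['confidence'],2),[int(v) for v in d['extent']])
b=cv2.resize(a[:,:,::-1],(800,600),interpolation=cv2.INTER_CUBIC)
cv2.polylines(b,[((proj(C,[p+T@[x,y,0]+[0,0,195-p[2]] for x,y in((-18,-6),(18,-6),(18,6),(-18,6))])+.5)*1.5625).astype(int)],True,(0,255,0),1)
cv2.imwrite("pics/j.png",b)
E
```

```text
time_s: 8.4
tool_pos: [600.8, -99.8, 249.6]
tool_rot: [-2.061, -2.37, 0.0]
contact_force: [0.1, -0.2, -0.3]
gripper_width: 85.5
grip_force: 0.0
[600.80531219 -99.8284598  249.62822264] 97.98419788040432
0.91 [241, 136, 20, 101]
```

View pics/j.png

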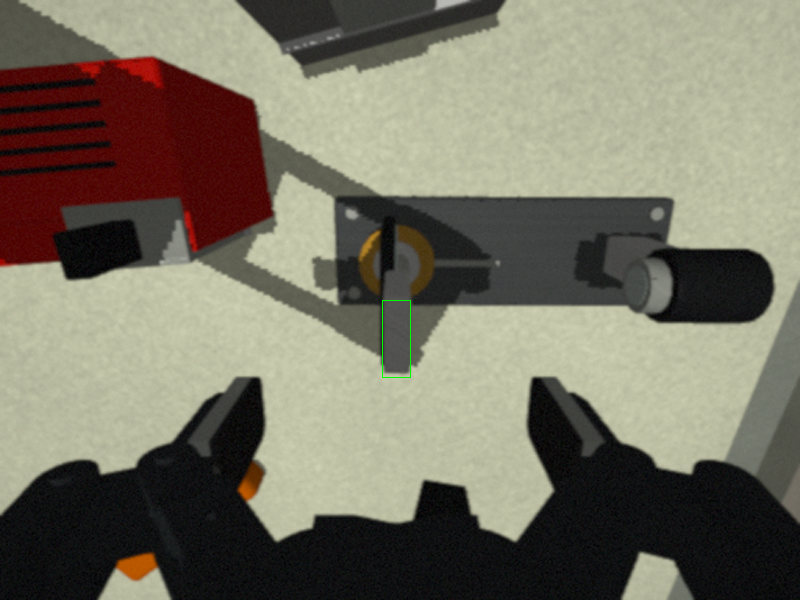

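The fin sits between the jaws at (397,335) and the base edge is parallel to the jaws, so the rig's yaw is 8.0°. I descend and grip.

```bash

python3 -m pendant '[{"tx":0.007,"ty":0,"tz":0.2,"turn":0},{"tx":0.007,"ty":0,"tz":0.4,"turn":0},{"tx":0.007,"ty":0,"tz":0.5,"turn":0},{"tx":0.007,"ty":0,"tz":0.5,"turn":0},{"tx":0.007,"ty":0,"tz":0.5,"turn":0}]' &&
python3 -m pendant '[{"tx":0,"ty":0,"tz":0,"turn":0},{"tx":0,"ty":0,"tz":0,"turn":0},{"tx":0,"ty":0,"tz":0,"turn":0},{"tx":0,"ty":0,"tz":0,"turn":0},{"tx":0,"ty":0,"tz":0,"turn":0},{"tx":0,"ty":0,"tz":0,"turn":0},{"tx":0,"ty":0,"tz":0,"turn":0},{"tx":0,"ty":0,"tz":0,"turn":0},{"tx":0,"ty":0,"tz":0,"turn":0},{"tx":0,"ty":0,"tz":0,"turn":0}]' 0
```

```text
time_s: 9.0
tool_pos: [601.2, -99.4, 175.5]
tool_rot: [2.059, 2.372, 0.0]
contact_force: [0.4, 0.9, 0.8]
gripper_width: 85.3
grip_force: 0.0
time_s: 10.0
tool_pos: [601.1, -99.3, 175.2]
tool_rot: [2.058, 2.373, 0.001]
contact_force: [1.8, 0.1, 4.5]
gripper_width: 11.3
grip_force: 59.3
```

```bash

python3 -m pendant '[{"tx":0,"ty":0,"tz":0,"turn":-0.025},{"tx":0,"ty":0,"tz":0,"turn":-0.05},{"tx":0,"ty":0,"tz":0,"turn":-0.075},{"tx":0,"ty":0,"tz":0,"turn":-0.1},{"tx":0,"ty":0,"tz":0,"turn":-0.125},{"tx":0,"ty":0,"tz":0,"turn":-0.15},{"tx":0,"ty":0,"tz":0,"turn":-0.175},{"tx":0,"ty":0,"tz":0,"turn":-0.2},{"tx":0,"ty":0,"tz":0,"turn":-0.212},{"tx":0,"ty":0,"tz":0,"turn":-0.212},{"tx":0,"ty":0,"tz":0,"turn":-0.212}]' &&
python3 - <<'E'
from h import *
s=sense();a=grab_frame("wrist");C=cam("wrist",s);np.savez("v5.npz",pos=s['tool_pos'],rot=s['tool_rot'],img=a)
T=R.from_rotvec(s['tool_rot']).as_matrix();print(s['tool_pos'],np.degrees(np.arctan2(T[1,0],T[0,0])),s['wrist_torque'])
for q in("target","sight"):
  for d in trace("wrist",q): print(q,round(d['confidence'],2),[int(v) for v in d['extent']],np.argwhere(d['pixels']).mean(0)[::-1])
b=cv2.resize(a[:,:,::-1],(800,600),interpolation=cv2.INTER_CUBIC)
t=np.array([618.4,81.2,110]);c=np.array([600.8,-99.3,50])
for X,col in((t,(0,0,255)),(c,(0,255,0)),(c+76*np.array([np.cos(np.radians(84.3)),np.sin(np.radians(84.3)),0]),(255,255,0)),([*t[:2],0],(255,0,255))):
  q=((proj(C,X)[0]+.5)*1.5625).astype(int);cv2.drawMarker(b,tuple(int(v) for v in q),col,0,10,1);print(q)
cv2.imwrite("pics/k.png",b)
E
```

```text
time_s: 11.1
tool_pos: [602.0, -98.8, 175.2]
tool_rot: [1.168, 2.914, 0.002]
contact_force: [5.4, 3.1, 2.0]
gripper_width: 11.5
grip_force: 59.0
[601.96009851 -98.81296902 175.19183405] 136.30214335177715 [ 0.39967066 -0.54842185 -0.07841908]
target 0.9 [1, 0, 242, 90] [129.49662327  34.73473508]
target 0.88 [288, 0, 220, 84] [422.64293933  33.15686124]
sight 0.96 [224, 132, 99, 79] [264.77347752 175.52077405]
sight 0.65 [348, 0, 163, 46] [427.69542458  17.        ]
[769  54]
[394 293]
[503 211]
[627  94]
```

View pics/k.png

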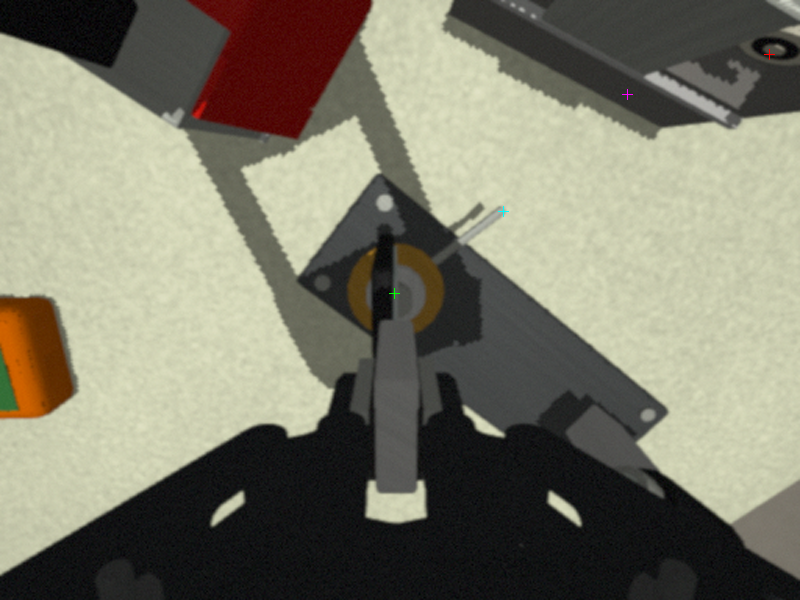

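The picture shows the uncovered target at (776,48), about 8 px from the predicted (769,54). The needle tip lies exactly on its predicted point (503,211). I work out the remaining error.

```bash
python3 - <<'E'
from h import *
d=np.load("v5.npz");C=cam("wrist",dict(tool_pos=d['pos'],tool_rot=d['rot']));k=1.5625
g=cv2.cvtColor(d['img'],cv2.COLOR_RGB2GRAY)[15:50,470:512];
t=ray(C,np.array((775,48))/k,110);c=ray(C,np.array((396,293))/k,48);n=ray(C,np.array((504,210))/k,50)
ang=lambda a,b:np.degrees(np.arctan2(*(a-b)[1::-1]))
print(t,c,n,"target",ang(t,c),ang(t,np.array([601.2,-99.2,0])),"needle",ang(n,c),ang(n,np.array([601.2,-99.2,0])))
d=np.load("v4.npz");C=cam("wrist",dict(tool_pos=d['pos'],tool_rot=d['rot']))
l=ray(C,np.array((640,286))/k,110);c4=ray(C,np.array((400,263))/k,48);print("lens",l,c4,ang(l,c4),ang(l,np.array([601.2,-99.2,0])))
E
```

```text
[618.33539168  83.97837723 110.        ] [602.40270827 -99.14018488  48.        ] [608.621323  -23.0126608  50.       ] target 85.0273618829562 84.65582766396851 needle 85.33005911726468 84.43643487729352
lens [747.94520484 -78.68251917 110.        ] [603.33904897 -98.40349546  48.        ] 7.7659265004585265 7.959329066384191
```

```bash
python3 -c "
from rig import *
s=sense();print(s['time_s'],s['joint_vel'],s['grip_force']);print(close_job())"
```

```text
11.25 [-0.0006143  -0.00038395  0.00033906  0.00016627 -0.0001329  -0.00025309] 59.043869376182556
the job is handed in; nothing more can be done
None
```

The job is handed in at 11.25 s: the shutter is fully open at its stop, and the gripper is holding the mirror about 38° round, within about 0.5° of the angle that puts the uncovered target in mid view.

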